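# Bring a glaze sample to the notch of the colour reader's slide and hold it there

## Robot

A 7-joint arm with a two-finger parallel gripper is mounted at the origin on the work surface. World frame = base frame: x ahead of the robot, y to its left, z up, the work surface at z = 0. Lengths are in m, angles in rad, forces in N, time in s.
With the tool pointing down it reaches from about 0.4 to 0.75 m from the base axis. Payload 19.5 kg.
Tool frame: the origin (TCP) lies at the very end of the fingers, on their centre line; the grasp point (between the pads) lies 19 mm behind it; z points along the fingers, y is the line along which they close (so a half turn about z gives the same grasp; the last joint's range is limited). The gripper opens to 85 mm and grips with 20 to 120 N. Pads are 22 mm wide; open, the fingers measure 114 mm over their backs; the gripper's body (76 mm by 85 mm) begins 54 mm behind the grasp point. The pads swing forward as they close: fully open they stand 13 mm farther back than shut.
Start: joints at [-1.175, 0.707, -0.028, 1.485, 0.022, 0.951, -0.075], TCP at [0.244, 0.521, 0.231] pointing down, gripper open.
Joint ranges: [-2.71, 2.71], [-0.32, 2.16], [-1.57, 1.52], [0, 2.45], [-1.46, 4.6], [0, 2.02], [-2.83, 2.83]. Speed limits (rad/s): [1.89, 1.89, 2.57, 2.57, 3.01, 3.01, 3.01].

## Interface

Orientations are given as [roll, pitch, yaw] about the fixed x, y, z axes, in that order (R = Rz(yaw) Ry(pitch) Rx(roll)).
In Python, from workcell import observe, viewer, workorder gives the robot as it stands.
- The arm moves only by the tool step_arm, never from a script. Its argument "rows" is a list that holds one entry, the list of rows, each a list of 5 numbers: the opening, from 0 (shut) to 1 (fully open), then the shift along the tool's x, y, z in m, then the turn about the tool's z in degrees. In form: [[[grip, x, y, z, twist], ...]]. A call has exactly 5 rows; each row is the pose to reach, as a shift and turn from the pose commanded when the call began, along the tool's axes at that moment; what a row does not reach only later rows make up. A row lasts 1/10 s, in which the tool goes at most 50 mm and 8.59 degrees, less where a joint would pass 70% of its speed; a pose out of reach is approached as far as the arm can. A call with a gripper value outside its range is refused whole. The fingers move at their own pace and stop on an object; the grip force is fixed at half the most. Time passes only in rows, so rows that repeat a pose let the fingers close, or fill a call up. It gives the time, the measured TCP pose, the force, the opening and the grip force at its end, in the units of the state.
- observe(): the state, without advancing time (a new reading comes with each control period).
- viewer.read_camera(name): name is "scene" or "top"; returns the picture (400x640x3 uint8, red, green, blue); there is no depth.
- viewer.camera_model(name): a dict with "fx", "fy", "cx", "cy" (pixels), "k1" (the pictures are not rectified: a ray, as slopes to the right and down, at radius r is drawn at 1 + k1 r^2 times it, then the intrinsics apply), "world_to_cam" (4x4, takes a point from world to camera coordinates). Camera axes: x right, y down, z forward; pixel columns grow to the right and rows downward; lengths in m; the calibration is good to about 2 mm. A picture is of the moment at which its call begins. camera_model takes no time and is no camera call.
- workorder.hand_in(): hands the job in; it is judged then, once.
The state is a dict: "t": time; "joints": joint angles; "qd": joint speeds; "effort": joint torques, N m; "ee_pos": TCP position; "tool_rot": TCP orientation; "wrist_force": force on the tool from outside, world axes, zero at the start; "moment": the same for the moment, N m; "width": opening from 0.0 (shut) to 1.0 (fully open); "gripper_force": force on a finger pad.
Only numpy, scipy, OpenCV 4.12 (cv2) and the standard library are available. Lean on these libraries where they do the work, as an engineer would, in place of code of your own. Each camera call takes 0.05 s, during which the arm holds its last target. There are 200 camera calls.

## Task

Pick up the hexagonal glazed sample chip gently (it is brittle: do not squeeze it hard or drop it), lay it gently, flat and centred on the round pad of the reader's slide while the slide is still at its loading end, and let go of it. Then take the slide by its upright grip and move it along the rail until you feel the ball drop into its one notch, and finish while still holding the grip with the slide resting in that notch, the chip still on the pad. Leave everything else where it is.

Things in the scene. Friction and masses are not known exactly. Their poses are not given: they have to be found in the camera images.
- chip_hex: The chip to load: hexagonal blue glazed tile, 56 mm across flats, 65 mm across corners, 8 mm thick, about 50 g. Origin: centre of its underside, z up; two flat sides face its own +y and -y, the others are turned by 60 degrees. Brittle: the fingers' forces on it, both added, must stay under 90 N (grip with 20 to 30 N), and it must not fall freely over 10 mm.
- stand_a: The stand under the hexagonal chip, one of three alike wooden ones on the robot's side of the reader (which place, varies); fixed. A post 34 mm in diameter, top 35 mm above the table, on a foot 60 mm in diameter and 5 mm thick; the chips overhang the post all round. Origin under its centre.
- base: Fixed base of the colour reader, 12 mm thick; place and yaw (up to 0.15 rad) vary. Origin: on the table under the rail's middle. The rail runs along its own y, 440 mm long, top 30 mm high, end blocks at y = +-225 mm, 38 mm high. Its +x points away from the robot: the grey reader, 420 mm long, 75 mm high, has its near face at x = +85 mm. The base ends at x = -40 mm.
- slide (a joint): Travel of the slide along the rail towards the base's own +y, m: 0 at the loading end (pad at base y = -70 mm), end stop at 0.22. Starts between 0 and 0.04. The slide is an aluminium plate 70 x 168 mm, top 40 mm above the table, about 0.5 kg, carrying pad and grip; it cannot lift off or turn. Steady drag 1 to 2 N.
- pad: Round black pad on the slide, 34 mm in diameter, top 65 mm above the table, 25 mm above the slide's plate. Origin: centre of its top face; axes as the base's.
- grip: Upright black block on the slide to hold it by: 20 mm along the rail, 30 mm across it, 50 mm high (40 to 90 mm above the table). Origin: centre of its top face; axes as the base's. It stands 100 mm from the pad's centre towards the base's own -y.
- ball (a joint): Drop of the slide's spring ball, m: about 0.0005 on the hidden bar, 0.0035 in its one notch (over 0.002 counts: within about 2 mm of centre). The notch lies at a travel of 0.105 to 0.185, unseen. It pulls the slide towards its centre, from 5 mm either side, with 5 to 8 N near the centre; let loose within 3 mm, the slide snaps to it. Pushed harder, it climbs out and runs on.
- chip_square: Square blue glazed chip 52 x 52 x 8 mm on another stand; leave alone. Origin under its centre.
- chip_round: Round blue glazed chip, 56 mm in diameter, 8 mm thick, on the third stand; leave alone. Origin under its centre.
- jar: Closed glass jar, 70 mm in diameter, 100 mm high, right of the work; leave alone. Origin under its centre.
- spatula: Spatula lying on the left; leave alone. Origin at its underside.
- mug: Terracotta mug, 80 mm in diameter, 90 mm high, on the left; leave alone. Origin under its centre.
- sanding_block: Cork sanding block 100 x 60 x 35 mm on the right, near the robot; leave alone. Origin under its centre.
Things that resemble listed ones, but are neither listed nor needed, are in the scene too. What is shaped like the chip_hex but orange or turquoise is not meant.

How it is judged:
By the outcome, as a careful person would: the job done as asked, in the order asked, and still so for the second after the job is handed in, while the arm keeps its last pose, push and grip.
It also fails if it takes over 64 s, if anything falls off the work surface, if the arm or the gripper's body presses on something with over 40 N, if the wrist force passes 120 N, or if a joint passes its speed limit or range.

## Working session

There is one attempt and no reset: what is moved stays moved. The work goes in short steps, Python scripts to look and compute and a tool call to move; the robot and the scene stay as the last step left them, time stands still between calls to the robot, and variables do not carry over. Pictures are saved under pics/ and viewed, at most 11 in all, crops included, and the job is handed in when it is done.

Besides the shell and the picture viewer there is one more tool, called after "Request:" by a JSON object that holds its "op" and its "data". step_arm: Moves the arm, as the interface text tells. Its arguments: {"type":"object","properties":{"rows":{"type":"array","items":{"type":"array","items":{"type":"array","items":{"type":"number"}}}}},"required":["rows"]}

```bash
mkdir -p pics; python3 - <<'E'
from workcell import observe, viewer
import cv2,numpy as np
for n in("scene","top"):
    im=viewer.read_camera(n); cv2.imwrite(f"pics/{n}0.png",cv2.cvtColor(im,cv2.COLOR_RGB2BGR))
    m=viewer.camera_model(n); print(n,{k:(np.round(v,3).tolist()) for k,v in m.items()})
s=observe(); print(s)
E
```

```text
scene {'fx': 374.772, 'fy': 374.772, 'cx': 318.869, 'cy': 202.006, 'k1': -0.016, 'world_to_cam': [[-0.332, 0.943, -0.003, 0.168], [0.722, 0.252, -0.644, -0.285], [-0.607, -0.216, -0.765, 1.324], [0.0, 0.0, 0.0, 1.0]]}
top {'fx': 416.517, 'fy': 416.517, 'cx': 315.258, 'cy': 198.842, 'k1': 0.022, 'world_to_cam': [[0.022, -1.0, -0.012, -0.012], [-0.989, -0.02, -0.145, 0.465], [0.144, 0.015, -0.989, 1.181], [0.0, 0.0, 0.0, 1.0]]}
{'t': 0.1, 'joints': array([-1.1746959 ,  0.70701356, -0.02761394,  1.48493305,  0.02200694,
        0.95089684, -0.07549498]), 'qd': array([ 4.15081740e-04, -6.27284894e-04,  1.16751744e-03, -1.36298307e-03,
        5.46329037e-04, -2.59286883e-03,  8.09109060e-05]), 'effort': array([ 2.28068966e-03, -8.84265018e+01,  1.23721138e+00, -2.36448509e+01,
        1.71914458e-02,  4.97667119e-03, -5.61167940e-05]), 'ee_pos': array([0.24367661, 0.5205639 , 0.23089438]), 'tool_rot': array([-3.14064520e+00,  3.54516046e-05,  2.70379790e+00]), 'wrist_force': array([-0.22078085,  0.65000014, -0.71264466]), 'moment': array([-0.03088696,  0.06421806, -0.02453472]), 'gripper_force': 0.0, 'width': 1.000753205406464}
```

View pics/scene0.png

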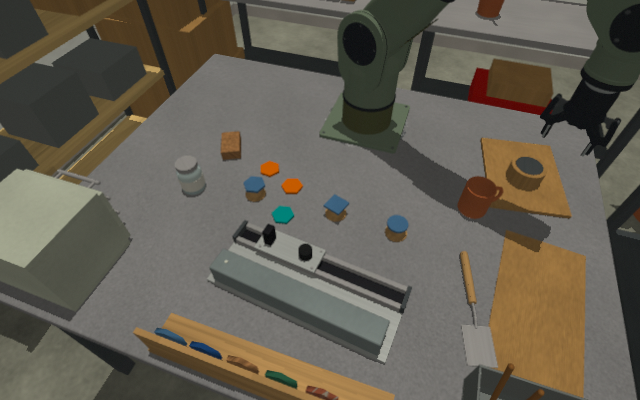

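View pics/top0.png

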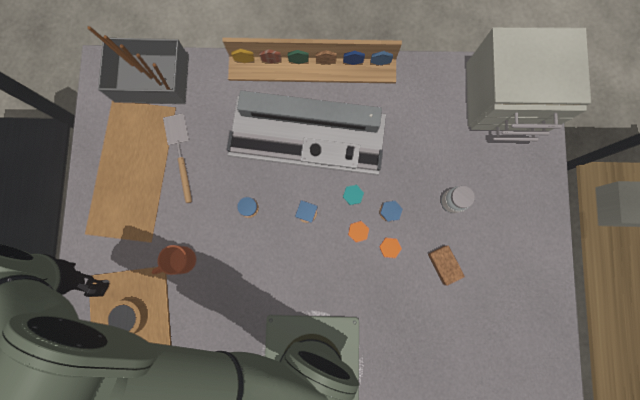

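The top view shows the blue hex chip at about (391,211), the pad at (316,150) and the grip at (350,153). In the scene view they are at about (255,185), (306,252) and (269,235). The orange and turquoise hexes lie close by.

```bash
cat > h.py <<'E'
import cv2,numpy as np
from workcell import observe, viewer
def ray(n,px):
    m=viewer.camera_model(n); d=(np.array(px,float)-[m['cx'],m['cy']])/[m['fx'],m['fy']]
    u=d.copy()
    for _ in range(10): u=d/(1+m['k1']*(u@u))
    T=np.array(m['world_to_cam']); R=T[:3,:3]
    return -R.T@T[:3,3], R.T@np.array([u[0],u[1],1])
def onz(n,px,z):
    o,d=ray(n,px); return o+d*(z-o[2])/d[2]
def tri(p1,p2):
    o,d=ray("scene",p1);q,e=ray("top",p2)
    s=np.linalg.lstsq(np.c_[d,-e],q-o,rcond=None)[0]
    a,b=o+d*s[0],q+e*s[1]; return (a+b)/2,np.linalg.norm(a-b)
def blob(im,fn,box):
    """largest masked contour in box (x0,y0,x1,y1): centroid, area, contour"""
    x0,y0,x1,y1=box; c=im[y0:y1,x0:x1]
    k=fn(cv2.cvtColor(c,cv2.COLOR_RGB2HSV).astype(int)).astype(np.uint8)
    cs=cv2.findContours(k,cv2.RETR_EXTERNAL,cv2.CHAIN_APPROX_NONE,offset=(x0,y0))[0]
    c=max(cs,key=cv2.contourArea); M=np.zeros(im.shape[:2],np.uint8); cv2.drawContours(M,[c],-1,1,-1)
    ys,xs=np.nonzero(M); return np.array([xs.mean(),ys.mean()]),len(xs),c[:,0]
blue=lambda h:(h[...,0]>95)&(h[...,0]<125)&(h[...,1]>90)&(h[...,2]>75)
dark=lambda h:h[...,2]<45
E
python3 - <<'E'
from h import *
S=viewer.read_camera("scene");T=viewer.read_camera("top")
for n,f,bs,bt in(("chip",blue,(238,170,272,202),(375,195,407,227)),("pad",dark,(294,238,318,266),(304,138,328,162)),("grip",dark,(258,222,282,248),(340,142,360,164))):
    a,na,ca=blob(S,f,bs);b,nb,cb=blob(T,f,bt); print(n,a,na,b,nb,tri(a,b),np.ptp(ca,0),np.ptp(cb,0))
    if n=="chip":
        w=np.array([onz("top",p,.043)[:2] for p in cb])
        c=w.mean(0);d=w-c;an=np.arctan2(d[:,1],d[:,0]);r=np.hypot(*d.T)
        print(c,"corner ang deg",np.degrees(np.angle(np.sum((r-r.mean())*np.exp(6j*an)))/6), cv2.minAreaRect(w.astype(np.float32)))
def big(I,x0,y0,x1,y1,k):return cv2.resize(I[y0:y1,x0:x1],None,fx=k,fy=k,interpolation=cv2.INTER_CUBIC)
A=big(S,200,160,420,320,3);B=big(T,220,85,410,225,3)
o=np.zeros((600,800,3),np.uint8);A=cv2.resize(A,(400,291));
B2=big(T,220,85,410,225,4);o[:560,:760]=B2
cv2.imwrite("pics/c1.png",o[...,::-1])
E
```

```text
chip [253.87029289 183.75313808] 239 [390.84246575 210.5890411 ] 292 (array([ 0.4347233 , -0.22192565,  0.03880678]), np.float64(0.0021337414100765493)) [20 14] [20 18]
[ 0.4339454 -0.2203895] corner ang deg -20.121617480693633 ((0.43346622586250305, -0.219926118850708), (0.05220194533467293, 0.056188467890024185), 71.49110412597656)
pad [304.97777778 252.15555556] 180 [314.  152.5] 12 (array([0.60273826, 0.00148072, 0.04039308]), np.float64(0.0063450067434392115)) [12 16] [8 5]
grip [268.95979899 234.46231156] 199 [348.27777778 156.66666667] 18 (array([ 0.58986606, -0.09959212,  0.05126049]), np.float64(0.008027161213708228)) [13 21] [5 3]
```

View pics/c1.png

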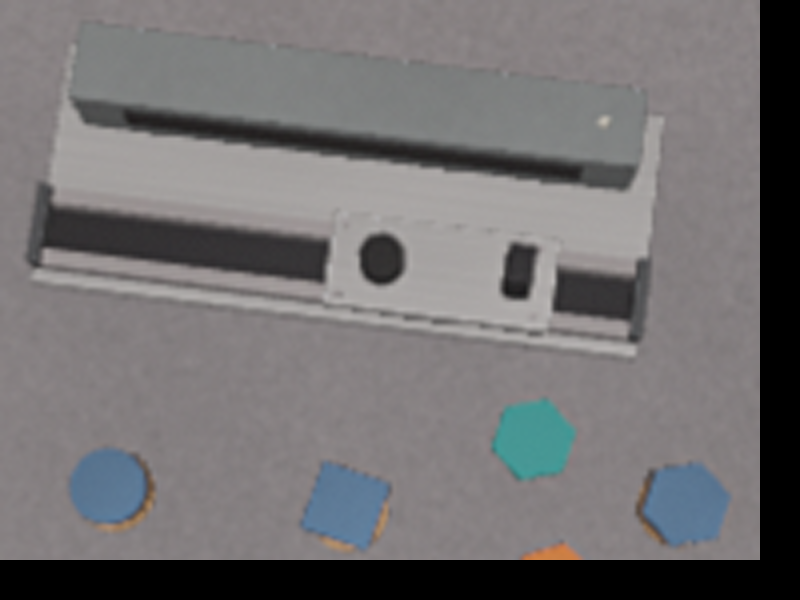

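The crop shows the blue hex with one flat pair roughly 10° off and clearance all round. The pad is at crop (382,257) and the grip top at (520,262). The dark threshold was too low for the top view, so I'll redo the pad and grip once.

```bash
python3 - <<'E'
from h import *
S=viewer.read_camera("scene");T=viewer.read_camera("top")
for n,im,b in(("scene",S,(292,236,320,266)),("top",T,(304,138,328,162)),("scene",S,(256,220,284,250)),("top",T,(338,140,358,166))):
    a,k,c=blob(im,lambda h:h[...,2]<85,b); print(n,a,k,c.min(0),c.max(0))
def v(n,I,x0,y0,x1,y1):print(n);print(cv2.cvtColor(I,cv2.COLOR_RGB2GRAY)[y0:y1,x0:x1])
np.set_printoptions(linewidth=200)
v("top pad",T,306,140,326,160);v("top grip",T,341,142,360,162);v("sc pad",S,295,240,317,266);v("sc grip",S,258,222,280,248)
E
```

```text
scene [304.935 252.19 ] 200 [299 244] [311 261]
top [314.98165138 149.3853211 ] 109 [310 144] [320 155]
scene [267.01766784 234.74558304] 283 [256 224] [275 246]
top [349.1547619  152.47619048] 84 [346 146] [353 159]
top pad
[[155 157 161 161 161 161 163 164 166 161 160 160 159 160 164 166 166 162 159 158]
 [147 157 162 164 163 163 164 163 164 163 164 164 163 162 162 163 162 161 159 160]
 [156 161 164 164 164 166 166 168 163 152 155 166 166 165 163 162 162 161 161 161]
 [162 162 162 163 165 159 134 123 113  99 102 123 146 167 167 166 165 165 164 163]
 [162 163 164 164 160 126  77  59  50  47  48  60  94 139 166 165 163 163 163 163]
 [162 162 163 162 138  78  45  43  43  46  46  44  52  91 144 165 164 163 162 162]
 [163 163 165 155 101  47  45  48  47  49  49  48  45  58 107 154 166 164 164 163]
 [162 164 162 138  66  42  46  50  48  50  49  48  45  45  79 136 164 163 162 162]
 [164 164 161 130  54  42  49  51  49  52  50  51  50  45  70 129 164 163 162 162]
 [164 165 166 149  60  45  48  48  51  51  49  50  49  48  71 129 165 164 163 162]
 [162 163 167 155  61  44  50  50  49  50  50
[... 6424 characters left out ...]
3  12  10   9  12  13  12  11  11  19  53 124 148 148 150 151]
 [135 153 150 150 152 116  52  10  11  11  13   8  11  11  10  39 102 139 147 147 147 148]
 [147 152 152 151 150 134  80  13  10  12  12  10   9  11  28  60 128 150 151 149 147 146]
 [152 152 152 152 152 151 103  32  17   6  13  11   9  17  54 107 141 150 151 151 150 149]
 [152 139 143 151 151 152 113  68  60  53  32  14  12  39 101 140 150 151 150 151 151 151]
 [149 133 132 144 150 134  99  82  82  76  66  53  37  94 138 151 150 150 149 150 150 149]
 [144 125 116 139 152 137 125 124 122 100  81  77  68 125 149 149 149 150 150 149 149 149]
 [150 135 133 145 152 152 152 151 151 136 122 122 124 140 150 149 149 149 150 148 148 148]]
```

```bash
python3 - <<'E'
from h import *
np.set_printoptions(precision=4,suppress=True)
for n,s,t,z in(("pad",(305.1,249.7),(315,148.6),.065),("grip",(268.2,229.2),(349.6,150.4),.09)):
    print(n,tri(s,t),onz("scene",s,z),onz("top",t,z))
# base front edge in the top view: lower white edge from crop (35,278)->(635,352)
a=onz("top",(220+35/4,85+278/4),.012);b=onz("top",(220+635/4,85+352/4),.012);d=a-b;print("base y dir deg",np.degrees(np.arctan2(d[1],d[0])),np.hypot(d[0],d[1]))
a=onz("top",(220+75/4,85+102/4),.075);b=onz("top",(220+640/4,85+165/4),.075);d=a-b;print(np.degrees(np.arctan2(d[1],d[0])),np.hypot(d[0],d[1]))
c=onz("scene",(253.87,183.75),.040);print("chip scene",c,"top",onz("top",(390.84,210.59),.043))
# chip move in tool axes
s=observe();y=s['tool_rot'][2];R=np.array([[np.cos(y),np.sin(y)],[np.sin(y),-np.cos(y)]])
print("tool x,y dirs",R.T,"chip delta",R.T@(np.array([.4345,-.221])-s['ee_pos'][:2]))
E
```

```text
pad (array([0.6083, 0.0013, 0.0599]), np.float64(0.0002618909384097874)) [0.6114 0.0025 0.065 ] [0.6069 0.0014 0.065 ]
grip (array([ 0.5981, -0.0977,  0.0858]), np.float64(0.001167251041834305)) [ 0.6009 -0.0966  0.09  ] [ 0.5967 -0.0969  0.09  ]
base y dir deg 83.94628845408884 0.4546447867563155
84.45512431346161 0.4117994180707117
chip scene [ 0.4359 -0.2224  0.04  ] top [ 0.4338 -0.2202  0.043 ]
tool x,y dirs [[-0.9057  0.424 ]
 [ 0.424   0.9057]] chip delta [-0.4872 -0.5909]
```

```bash
cat >> h.py <<'E'
def plan(wps,start=None):
    """tool-axis shift (mm) and twist (deg) per waypoint (x,y,z,yaw deg), chained"""
    if start is None:
        s=observe(); start=[*s['ee_pos'],np.degrees(s['tool_rot'][2])]
    p=np.array(start,float)
    for w in wps:
        w=np.array(w,float);y=np.radians(p[3]);d=w-p
        print(w,"->",np.round([1e3*(np.cos(y)*d[0]+np.sin(y)*d[1]),1e3*(np.sin(y)*d[0]-np.cos(y)*d[1]),-1e3*d[2],-((d[3]+180)%360-180)],1)); p=w
E
python3 -c "
from h import *
plan([(.40,.33,.231,115),(.50,.11,.22,75),(.49,-.13,.2,39.9),(.4345,-.221,.1,39.9)])"
```

```text
[  0.4     0.33    0.231 115.   ] -> [-2.224e+02 -1.065e+02  1.000e-01  3.990e+01]
[ 0.5   0.11  0.22 75.  ] -> [-241.6   -2.3   11.    40. ]
[ 0.49 -0.13  0.2  39.9 ] -> [-234.4   52.5   20.    35.1]
[ 0.4345 -0.221   0.1    39.9   ] -> [-100.9   34.2  100.    -0. ]
```

Request:
{"op": "step_arm", "data": {"rows": [[[1, -0.044, -0.021, 0, 8], [1, -0.089, -0.043, 0, 16], [1, -0.133, -0.064, 0, 24], [1, -0.178, -0.085, 0, 32], [1, -0.222, -0.107, 0, 40]]]}}

```text
t: 0.8
ee_pos: [0.4005, 0.3281, 0.2314]
tool_rot: [3.141, -0.0, 2.0]
wrist_force: [1.1, 1.3, 0.3]
width: 0.997
gripper_force: 0.0
```

Request:
{"op": "step_arm", "data": {"rows": [[[1, -0.048, 0, 0.002, 8], [1, -0.097, -0.001, 0.004, 16], [1, -0.145, -0.001, 0.007, 24], [1, -0.193, -0.002, 0.009, 32], [1, -0.242, -0.002, 0.011, 40]]]}}

```text
t: 1.3
ee_pos: [0.5, 0.1076, 0.2203]
tool_rot: [3.142, -0.0, 1.302]
wrist_force: [0.4, 0.5, 0.5]
width: 1.0
gripper_force: 0.0
```

Request:
{"op": "step_arm", "data": {"rows": [[[1, -0.047, 0.01, 0.004, 7], [1, -0.094, 0.021, 0.008, 14], [1, -0.141, 0.031, 0.012, 21], [1, -0.188, 0.042, 0.016, 28], [1, -0.234, 0.052, 0.02, 35]]]}}

```text
t: 1.8
ee_pos: [0.4886, -0.132, 0.2003]
tool_rot: [3.141, -0.0, 0.692]
wrist_force: [0.9, 1.3, 0.8]
width: 1.0
gripper_force: 0.0
```

```bash
python3 -c "
from h import *
plan([(.4345,-.221,.08,39.9),(.4345,-.221,.018,39.9)])"
```

```text
[ 0.4345 -0.221   0.08   39.9   ] -> [-98.4  34.  120.3  -0.3]
[ 4.345e-01 -2.210e-01  1.800e-02  3.990e+01] -> [ 0.  0. 62. -0.]
```

Request:
{"op": "step_arm", "data": {"rows": [[[1, -0.03, 0.01, 0.03, 0], [1, -0.06, 0.02, 0.06, 0], [1, -0.085, 0.03, 0.09, 0], [1, -0.098, 0.034, 0.12, 0], [1, -0.098, 0.034, 0.12, 0]]]}}

```text
t: 2.3
ee_pos: [0.4334, -0.2202, 0.0779]
tool_rot: [-3.138, 0.002, 0.693]
wrist_force: [-0.2, 0.2, 0.3]
width: 1.003
gripper_force: 0.0
```

```bash
python3 - <<'E'
from h import *
S=viewer.read_camera("scene");T=viewer.read_camera("top")
o=np.zeros((400,800,3),np.uint8)
o[:]=np.hstack([cv2.resize(S[130:230,205:305],(400,400),interpolation=2),cv2.resize(T[165:265,340:440],(400,400),interpolation=2)])
cv2.imwrite("pics/c2.png",o[...,::-1]); print(observe()['ee_pos'])
E
```

```text
[ 0.43575164 -0.21881222  0.08070479]
```

View pics/c2.png

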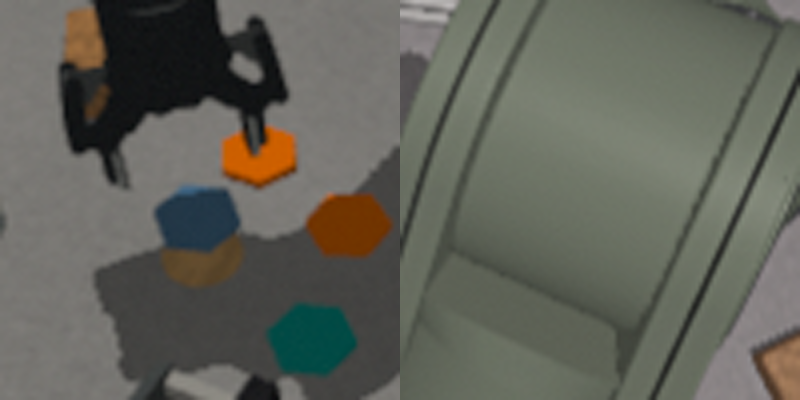

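In the left half (scene view), the gripper is above the blue hex with one finger on each side. In the top view the arm hides the chip. I'll descend part of the way and recheck.

Request:
{"op": "step_arm", "data": {"rows": [[[1, -0.001, 0.001, 0.012, 0], [1, -0.001, 0.001, 0.024, 0], [1, -0.001, 0.001, 0.036, 0], [1, -0.001, 0.001, 0.04, 0], [1, -0.001, 0.001, 0.04, 0]]]}}

```text
t: 2.9
ee_pos: [0.4355, -0.2202, 0.0401]
tool_rot: [-3.141, 0.0, 0.697]
wrist_force: [-0.2, 0.0, 0.2]
width: 1.0
gripper_force: 0.0
```

Request:
{"op": "step_arm", "data": {"rows": [[[1, 0, 0, 0.01, 0], [1, 0, 0, 0.018, 0], [1, 0, 0, 0.022, 0], [1, 0, 0, 0.022, 0], [1, 0, 0, 0.022, 0]]]}}

```text
t: 3.4
ee_pos: [0.4354, -0.2205, 0.0184]
tool_rot: [-3.142, 0.0, 0.697]
wrist_force: [0.1, 0.6, 0.3]
width: 0.999
gripper_force: 0.0
```

```bash
python3 - <<'E'
from h import *
for _ in range(2):
    S=viewer.read_camera("scene"); s=observe(); print(s['ee_pos'],s['tool_rot'],s['wrist_force'])
cv2.imwrite("pics/c3.png",cv2.resize(S[140:220,215:295],(560,560),interpolation=2)[...,::-1])
E
```

```text
[ 0.43546922 -0.22051845  0.01848434] [3.14137079e+00 3.48050770e-05 6.96634065e-01] [0.15694578 0.3989388  0.1055093 ]
[ 0.43553589 -0.22051023  0.01854699] [ 3.14122189e+00 -4.64041011e-05  6.96710586e-01] [-0.19395356 -0.16851009  0.2165033 ]
```

View pics/c3.png

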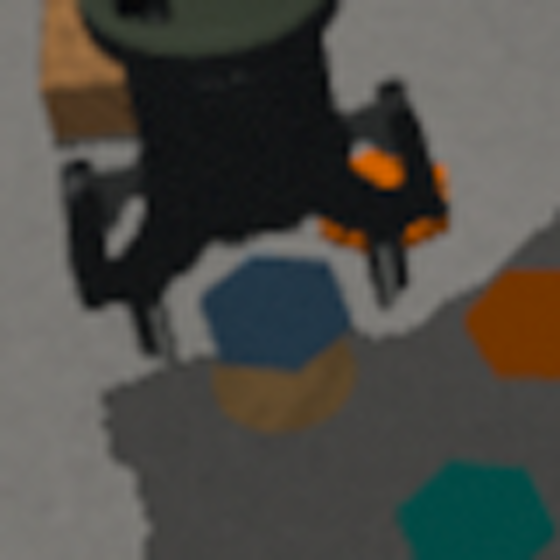

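The fingers straddle the chip, with tips at crop (150,350) and (388,300) and the chip spanning x 200–350. I'll close gently in stages.

Request:
{"op": "step_arm", "data": {"rows": [[[0.85, 0, 0, 0, 0], [0.76, 0, 0, 0, 0], [0.72, 0, 0, 0, 0], [0.7, 0, 0, 0, 0], [0.69, 0, 0, 0, 0]]]}}

```text
t: 4.0
ee_pos: [0.4354, -0.2204, 0.0183]
tool_rot: [3.142, 0.0, 0.697]
wrist_force: [0.2, 0.3, -0.0]
width: 0.693
gripper_force: 0.0
```

Request:
{"op": "step_arm", "data": {"rows": [[[0.68, 0, 0, 0, 0], [0.675, 0, 0, 0, 0], [0.67, 0, 0, 0, 0], [0.665, 0, 0, 0, 0], [0.66, 0, 0, 0, 0]]]}}

```text
t: 4.5
ee_pos: [0.4354, -0.2205, 0.0183]
tool_rot: [3.142, 0.0, 0.697]
wrist_force: [-1.0, 0.1, 0.2]
width: 0.659
gripper_force: 1.0
```

Contact is at about 0.659, with roughly 1 N. I'll add grip in small steps.

Request:
{"op": "step_arm", "data": {"rows": [[[0.657, 0, 0, 0, 0], [0.655, 0, 0, 0, 0], [0.653, 0, 0, 0, 0], [0.651, 0, 0, 0, 0], [0.65, 0, 0, 0, 0]]]}}

```text
t: 5.0
ee_pos: [0.4354, -0.2204, 0.0184]
tool_rot: [3.142, 0.0, 0.697]
wrist_force: [-0.8, 0.0, 6.6]
width: 0.651
gripper_force: 14.9
```

Request:
{"op": "step_arm", "data": {"rows": [[[0.648, 0, 0, 0, 0], [0.647, 0, 0, 0, 0], [0.646, 0, 0, 0, 0], [0.645, 0, 0, 0, 0], [0.645, 0, 0, 0, 0]]]}}

```text
t: 5.5
ee_pos: [0.4354, -0.2204, 0.0185]
tool_rot: [3.141, -0.0, 0.697]
wrist_force: [-1.1, 1.2, 8.4]
width: 0.643
gripper_force: 24.2
```

Request:
{"op": "step_arm", "data": {"rows": [[[0.645, 0, 0, -0.003, 0], [0.645, 0, 0, -0.01, 0], [0.645, 0, 0, -0.02, 0], [0.645, 0, 0, -0.032, 0], [0.645, 0, 0, -0.04, 0]]]}}

```text
t: 6.0
ee_pos: [0.4357, -0.2205, 0.0598]
tool_rot: [3.141, -0.0, 0.697]
wrist_force: [0.6, -0.5, -0.6]
width: 0.655
gripper_force: 24.4
```

Request:
{"op": "step_arm", "data": {"rows": [[[0.645, 0, 0, -0.012, 0], [0.645, 0, 0, -0.028, 0], [0.645, 0, 0, -0.042, 0], [0.645, 0, 0, -0.05, 0], [0.645, 0, 0, -0.05, 0]]]}}

```text
t: 6.5
ee_pos: [0.4358, -0.2205, 0.1093]
tool_rot: [3.14, -0.001, 0.697]
wrist_force: [0.1, 0.1, -0.9]
width: 0.65
gripper_force: 24.4
```

```bash
python3 - <<'E'
from h import *
S=viewer.read_camera("scene"); s=observe(); print(s['ee_pos'],s['tool_rot'],s['wrist_force'],s['gripper_force'])
cv2.imwrite("pics/c4.png",cv2.resize(S[120:220,205:305],(500,500),interpolation=2)[...,::-1])
# pad approach: stops 60 mm above placing height; tool yaw kept
y=np.degrees(s['tool_rot'][2]); plan([(.50,-.15,.11,y),(.609,.0018,.11,y)])
E
```

```text
[ 0.43557955 -0.22040789  0.10856761] [ 3.14094624e+00 -2.23168644e-04  6.96876407e-01] [-0.08479625 -0.38996978 -0.82605162] 24.445492029190063
[ 0.5        -0.15        0.11       39.92807697] -> [ 94.6 -12.6  -1.4  -0. ]
[6.0900000e-01 1.8000000e-03 1.1000000e-01 3.9928077e+01] -> [181.  -46.4  -0.   -0. ]
```

View pics/c4.png

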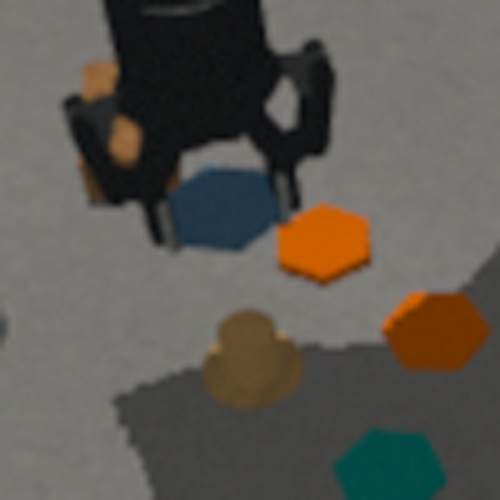

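The chip hangs level between the fingers at about crop (222,208), and the stand is empty. I'll carry it to above the pad.

Request:
{"op": "step_arm", "data": {"rows": [[[0.645, 0.012, -0.002, -0.002, 0], [0.645, 0.035, -0.005, -0.005, 0], [0.645, 0.06, -0.008, -0.01, 0], [0.645, 0.083, -0.011, -0.01, 0], [0.645, 0.095, -0.013, -0.01, 0]]]}}

```text
t: 7.05
ee_pos: [0.5012, -0.1471, 0.1178]
tool_rot: [-3.141, -0.0, 0.699]
wrist_force: [-0.0, 0.0, -0.1]
width: 0.652
gripper_force: 24.4
```

Request:
{"op": "step_arm", "data": {"rows": [[[0.645, 0.02, -0.005, 0, 0], [0.645, 0.05, -0.013, 0, 0], [0.645, 0.08, -0.02, 0, 0], [0.645, 0.11, -0.028, 0, 0], [0.645, 0.14, -0.036, 0, 0]]]}}

```text
t: 7.55
ee_pos: [0.5846, -0.0308, 0.1178]
tool_rot: [-3.141, 0.001, 0.697]
wrist_force: [0.7, -0.0, -0.5]
width: 0.65
gripper_force: 24.4
```

Request:
{"op": "step_arm", "data": {"rows": [[[0.645, 0.025, -0.006, 0, 0], [0.645, 0.037, -0.009, 0.005, 0], [0.645, 0.041, -0.01, 0.015, 0], [0.645, 0.041, -0.01, 0.025, 0], [0.645, 0.041, -0.01, 0.03, 0]]]}}

```text
t: 8.05
ee_pos: [0.6082, 0.0006, 0.0868]
tool_rot: [-3.141, 0.002, 0.695]
wrist_force: [-0.1, -0.7, 0.0]
width: 0.65
gripper_force: 24.4
```

```bash
python3 - <<'E'
from h import *
viewer.read_camera("top");T=viewer.read_camera("top");S=viewer.read_camera("scene"); s=observe(); print(s['ee_pos'],s['tool_rot'],s['wrist_force'],s['gripper_force'],s['width'])
o=np.hstack([cv2.resize(S[200:300,245:345],(400,400),interpolation=2),cv2.resize(T[100:200,265:365],(400,400),interpolation=2)])
cv2.imwrite("pics/c5.png",o[...,::-1])
for n,I,bx in(("scene",S,(265,205,340,275)),("top",T,(280,115,350,180))):
    try:
        a,k,c=blob(I,lambda h:(h[...,0]>95)&(h[...,0]<125)&(h[...,1]>80)&(h[...,2]>40),bx); print(n,a,k,c.min(0),c.max(0),onz(n,a,s['ee_pos'][2]+.022))
    except Exception as e: print(n,e)
E
```

```text
[0.6088576  0.00094291 0.08806353] [-3.14145065e+00  7.61841082e-04  6.95400422e-01] [ 1.16341287  0.39289839 -0.56227394] 24.448901116847992 0.6463782203602204
scene [304.41747573 239.25485437] 412 [293 228] [316 250] [0.61198068 0.00255531 0.11006353]
top [321.        150.9047619] 21 [318 147] [324 153] [ 0.58841467 -0.01626412  0.11006353]
```

View pics/c5.png

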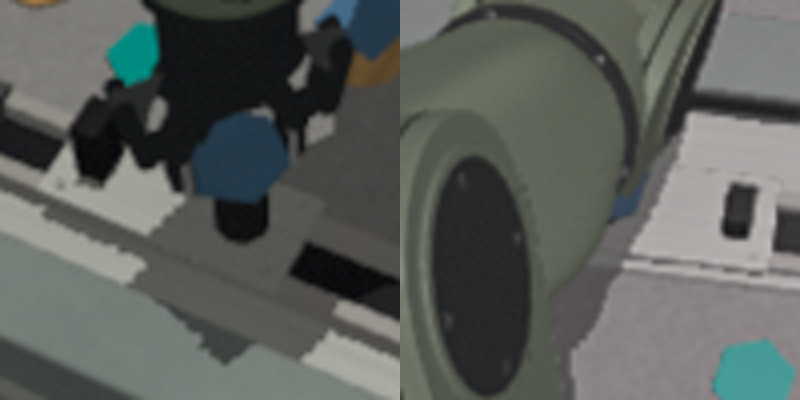

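In the scene view the held chip, centred at (304.4,239.3), sits right over the pad. It maps to (0.612,0.0026) against the pad's (0.6114,0.0025) from the same camera. I'll lower it.

Request:
{"op": "step_arm", "data": {"rows": [[[0.645, 0, 0, 0.01, 0], [0.645, 0, 0, 0.02, 0], [0.645, 0, 0, 0.029, 0], [0.645, 0, 0, 0.034, 0], [0.645, 0, 0, 0.036, 0]]]}}

```text
t: 8.7
ee_pos: [0.609, 0.0019, 0.0516]
tool_rot: [-3.141, 0.001, 0.697]
wrist_force: [0.4, -0.2, 0.7]
width: 0.652
gripper_force: 24.4
```

Request:
{"op": "step_arm", "data": {"rows": [[[0.645, 0, 0, 0.0005, 0], [0.645, 0, 0, 0.001, 0], [0.645, 0, 0, 0.0015, 0], [0.645, 0, 0, 0.002, 0], [0.645, 0, 0, 0.002, 0]]]}}

```text
t: 9.2
ee_pos: [0.6093, 0.0019, 0.0504]
tool_rot: [3.141, -0.0, 0.697]
wrist_force: [-0.9, 0.7, -1.0]
width: 0.652
gripper_force: 24.4
```

Request:
{"op": "step_arm", "data": {"rows": [[[0.645, 0, 0, 0.0005, 0], [0.645, 0, 0, 0.001, 0], [0.645, 0, 0, 0.0015, 0], [0.645, 0, 0, 0.0015, 0], [0.645, 0, 0, 0.0015, 0]]]}}

```text
t: 9.7
ee_pos: [0.6092, 0.0019, 0.0488]
tool_rot: [3.142, 0.0, 0.697]
wrist_force: [0.3, -0.6, -1.6]
width: 0.651
gripper_force: 24.4
```

Request:
{"op": "step_arm", "data": {"rows": [[[0.645, 0, 0, 0.0005, 0], [0.645, 0, 0, 0.0005, 0], [0.645, 0, 0, 0.001, 0], [0.645, 0, 0, 0.001, 0], [0.645, 0, 0, 0.001, 0]]]}}

```text
t: 10.2
ee_pos: [0.6093, 0.0019, 0.0485]
tool_rot: [3.141, -0.0, 0.697]
wrist_force: [-4.6, 0.1, 13.4]
width: 0.655
gripper_force: 25.6
```

Contact. I'll ease off 0.5 mm and open.

Request:
{"op": "step_arm", "data": {"rows": [[[0.648, 0, 0, -0.0005, 0], [0.654, 0, 0, -0.0005, 0], [0.66, 0, 0, -0.0005, 0], [0.67, 0, 0, -0.0005, 0], [0.69, 0, 0, -0.0005, 0]]]}}

```text
t: 10.7
ee_pos: [0.6092, 0.0019, 0.0482]
tool_rot: [-3.142, 0.0, 0.697]
wrist_force: [0.8, -0.1, 0.1]
width: 0.692
gripper_force: 0.0
```

Request:
{"op": "step_arm", "data": {"rows": [[[0.75, 0, 0, 0, 0], [0.85, 0, 0, 0, 0], [0.95, 0, 0, 0, 0], [1, 0, 0, 0, 0], [1, 0, 0, 0, 0]]]}}

```text
t: 11.2
ee_pos: [0.6093, 0.0019, 0.0483]
tool_rot: [3.142, 0.0, 0.697]
wrist_force: [0.1, 0.5, -0.8]
width: 0.999
gripper_force: 0.0
```

Request:
{"op": "step_arm", "data": {"rows": [[[1, 0, 0, -0.005, 0], [1, 0, 0, -0.02, 0], [1, 0, 0, -0.045, 0], [1, 0, 0, -0.07, 0], [1, 0, 0, -0.1, 0]]]}}

```text
t: 11.7
ee_pos: [0.609, 0.0018, 0.1502]
tool_rot: [3.141, 0.0, 0.696]
wrist_force: [-0.6, 0.6, 0.4]
width: 0.997
gripper_force: 0.0
```

```bash
python3 - <<'E'
from h import *
S=viewer.read_camera("scene"); s=observe(); print(s['ee_pos'],s['wrist_force'],s['width'])
cv2.imwrite("pics/c6.png",cv2.resize(S[200:300,230:340],(660,600),interpolation=2)[...,::-1])
a,k,c=blob(S,lambda h:(h[...,0]>95)&(h[...,0]<125)&(h[...,1]>80)&(h[...,2]>40),(280,220,330,275)); print(a,k,c.min(0),c.max(0),onz("scene",a,.0705))
y=180/np.pi*s['tool_rot'][2]
# grip: closing direction along rail (84-180=-96 deg) -> yaw -6
plan([(.5985,-.097,.155,-6),(.5985,-.097,.073,-6)])
E
```

```text
[0.61074599 0.00144803 0.15507585] [1.73347203 0.83385267 8.49394551] 0.997907300897941
[304.44743276 248.4205379 ] 409 [292 238] [317 259] [0.61180702 0.00118614 0.0705    ]
[ 0.5985 -0.097   0.155  -6.    ] -> [-72.6  67.7   0.1  45.9]
[ 0.5985 -0.097   0.073  -6.    ] -> [ 0. -0. 82. -0.]
```

View pics/c6.png

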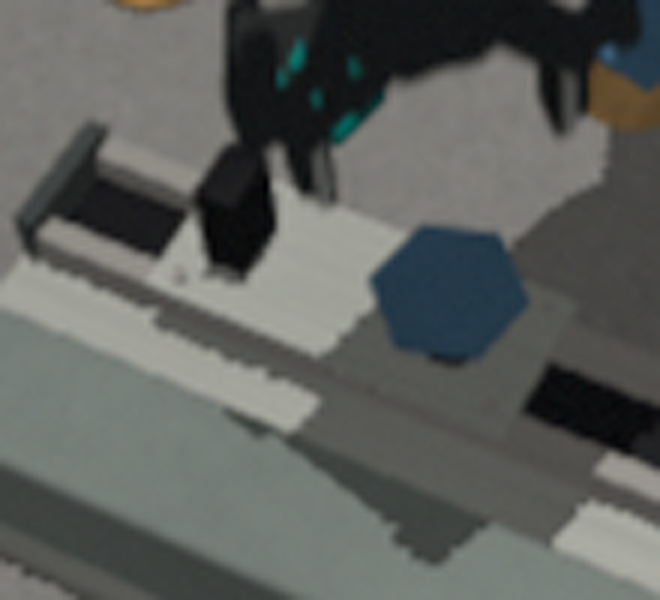

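The chip lies flat and centred on the pad at crop (448,293), about 1 mm off centre. The slide hasn't moved. Next is the grip.

Request:
{"op": "step_arm", "data": {"rows": [[[0.8, -0.01, 0.01, 0, 8], [0.7, -0.028, 0.026, 0, 16], [0.6, -0.048, 0.045, 0, 24], [0.6, -0.064, 0.06, 0, 32], [0.6, -0.073, 0.068, 0, 40]]]}}

```text
t: 12.25
ee_pos: [0.5966, -0.0992, 0.1496]
tool_rot: [3.141, -0.001, -0.009]
wrist_force: [0.2, 0.7, 0.0]
width: 0.601
gripper_force: 0.0
```

Request:
{"op": "step_arm", "data": {"rows": [[[0.6, 0, 0, 0, 6], [0.6, 0, 0, 0.01, 6], [0.6, 0, 0, 0.025, 6], [0.6, 0, 0, 0.035, 6], [0.6, 0, 0, 0.04, 6]]]}}

```text
t: 12.75
ee_pos: [0.5966, -0.0967, 0.1074]
tool_rot: [-3.141, 0.001, -0.104]
wrist_force: [-0.3, -0.3, 0.3]
width: 0.595
gripper_force: 0.0
```

```bash
python3 - <<'E'
from h import *
S=viewer.read_camera("scene");T=viewer.read_camera("top"); s=observe(); print(s['ee_pos'],s['tool_rot'],s['wrist_force'],s['width'])
o=np.hstack([cv2.resize(S[200:280,230:310],(400,400),interpolation=2),cv2.resize(T[110:190,310:390],(400,400),interpolation=2)])
cv2.imwrite("pics/c7.png",o[...,::-1])
plan([(.5985,-.097,.056,-6)])
E
```

```text
[ 0.59673402 -0.09696101  0.10789194] [-3.14158523e+00  6.91965992e-04 -1.04952888e-01] [-0.23971336  0.71294541  0.5100367 ] 0.5991355540467055
[ 0.5985 -0.097   0.056  -6.    ] -> [ 1.8 -0.1 51.9 -0. ]
```

View pics/c7.png

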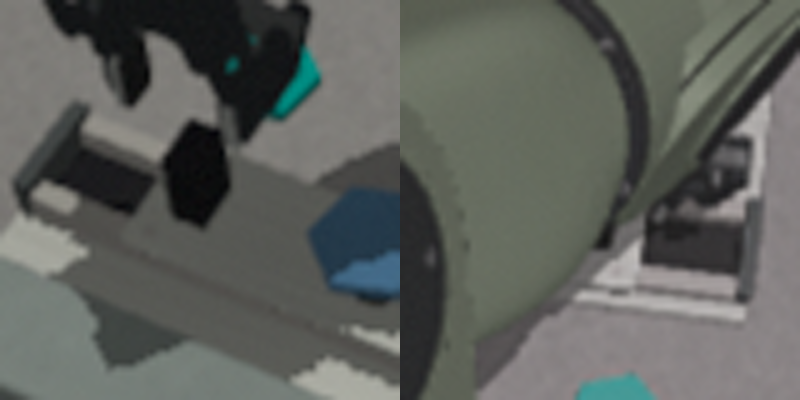

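Left (scene view): fingertips at (130,90) and (240,130), ready to come down on both sides of the grip, whose top is at about (200,140). The chip is undisturbed.

Request:
{"op": "step_arm", "data": {"rows": [[[0.6, 0.002, 0, 0.012, 0], [0.6, 0.002, 0, 0.026, 0], [0.6, 0.002, 0, 0.04, 0], [0.6, 0.002, 0, 0.049, 0], [0.6, 0.002, 0, 0.052, 0]]]}}

```text
t: 13.35
ee_pos: [0.5984, -0.0973, 0.055]
tool_rot: [3.142, 0.001, -0.106]
wrist_force: [0.0, 1.1, 0.1]
width: 0.601
gripper_force: 0.0
```

Request:
{"op": "step_arm", "data": {"rows": [[[0.45, 0, 0, 0, 0], [0.38, 0, 0, 0, 0], [0.34, 0, 0, 0, 0], [0.31, 0, 0, 0, 0], [0.29, 0, 0, 0, 0]]]}}

```text
t: 13.85
ee_pos: [0.5989, -0.0973, 0.0565]
tool_rot: [3.142, -0.0, -0.106]
wrist_force: [-0.1, 0.1, 0.9]
width: 0.286
gripper_force: 0.0
```

Request:
{"op": "step_arm", "data": {"rows": [[[0.27, 0, 0, 0, 0], [0.255, 0, 0, 0, 0], [0.245, 0, 0, 0, 0], [0.235, 0, 0, 0, 0], [0.225, 0, 0, 0, 0]]]}}

```text
t: 14.35
ee_pos: [0.5989, -0.0972, 0.0564]
tool_rot: [-3.142, -0.0, -0.106]
wrist_force: [-0.5, 1.3, 2.0]
width: 0.232
gripper_force: 23.5
```

Request:
{"op": "step_arm", "data": {"rows": [[[0.215, 0, 0, 0, 0], [0.205, 0, 0, 0, 0], [0.2, 0, 0, 0, 0], [0.2, 0, 0, 0, 0], [0.2, 0, 0, 0, 0]]]}}

```text
t: 14.85
ee_pos: [0.5989, -0.0973, 0.0565]
tool_rot: [3.142, -0.0, -0.106]
wrist_force: [-1.5, 2.1, 5.0]
width: 0.224
gripper_force: 58.3
```

I have the grip. Base +y is tool −y. I'll go 60 mm smoothly first (short of any possible notch), then small steps reading the force.

Request:
{"op": "step_arm", "data": {"rows": [[[0.2, 0, -0.002, 0, 0], [0.2, 0, -0.007, 0, 0], [0.2, 0, -0.014, 0, 0], [0.2, 0, -0.022, 0, 0], [0.2, 0, -0.03, 0, 0]]]}}

```text
t: 15.35
ee_pos: [0.6022, -0.0673, 0.0565]
tool_rot: [3.141, -0.0, -0.106]
wrist_force: [-1.5, -3.7, 5.5]
width: 0.227
gripper_force: 59.0
```

Request:
{"op": "step_arm", "data": {"rows": [[[0.2, 0, -0.008, 0, 0], [0.2, 0, -0.016, 0, 0], [0.2, 0, -0.023, 0, 0], [0.2, 0, -0.028, 0, 0], [0.2, 0, -0.03, 0, 0]]]}}

```text
t: 15.85
ee_pos: [0.6055, -0.0367, 0.0565]
tool_rot: [3.142, -0.0, -0.106]
wrist_force: [-1.0, -1.5, 7.1]
width: 0.225
gripper_force: 59.1
```

```bash
python3 - <<'E'
from h import *
S=viewer.read_camera("scene");T=viewer.read_camera("top"); s=observe(); print(s['ee_pos'],s['tool_rot'],s['wrist_force'],s['width'],s['gripper_force'])
o=np.hstack([cv2.resize(S[200:300,250:350],(400,400),interpolation=2),cv2.resize(T[100:200,270:370],(400,400),interpolation=2)])
cv2.imwrite("pics/c8.png",o[...,::-1])
# rail middle from the end-block ends in the first top view crop (z=.038, outer lower edges)
L=onz("top",(220+34/4,85+262/4),.030);Rr=onz("top",(220+642/4,85+340/4),.030);print(L,Rr,(L+Rr)/2,np.linalg.norm(L-Rr))
u=np.array([np.cos(np.radians(84)),np.sin(np.radians(84)),0]);m=(L+Rr)/2
print("start travel est",(np.array([.609,.0018,0])-m)@u+.07)
E
```

```text
[ 0.60548447 -0.03650144  0.05644535] [-3.14108538e+00 -3.22925780e-04 -1.05403010e-01] [-0.66660767  1.47535194  7.40001558] 0.23062695959037208 59.152411222457886
[0.60549632 0.259488   0.03      ] [ 0.5551717 -0.1924777  0.03     ] [0.58033401 0.03350515 0.03      ] 0.4547587940537798
start travel est 0.041464949552649615
```

View pics/c8.png

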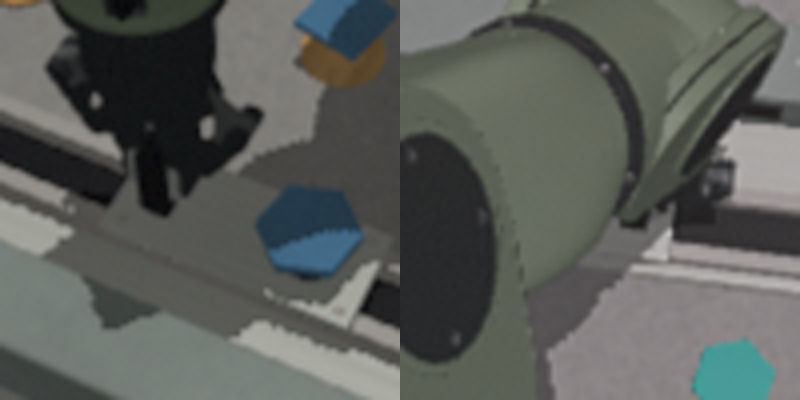

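The chip is still centred on the pad at left-crop (310,230), the slide moves with the gripper, and travel is now about 0.10. I'll creep along feeling for the notch.

Request:
{"op": "step_arm", "data": {"rows": [[[0.2, 0, -0.0006, 0, 0], [0.2, 0, -0.0012, 0, 0], [0.2, 0, -0.0018, 0, 0], [0.2, 0, -0.0024, 0, 0], [0.2, 0, -0.003, 0, 0]]]}}

```text
t: 16.45
ee_pos: [0.6057, -0.0343, 0.0564]
tool_rot: [3.141, -0.0, -0.106]
wrist_force: [-0.7, -2.3, 6.5]
width: 0.228
gripper_force: 59.0
```

Request:
{"op": "step_arm", "data": {"rows": [[[0.2, 0, -0.0006, 0, 0], [0.2, 0, -0.0012, 0, 0], [0.2, 0, -0.0018, 0, 0], [0.2, 0, -0.0024, 0, 0], [0.2, 0, -0.003, 0, 0]]]}}

```text
t: 16.95
ee_pos: [0.606, -0.0313, 0.0565]
tool_rot: [3.141, -0.0, -0.106]
wrist_force: [-1.7, -2.6, 6.4]
width: 0.226
gripper_force: 59.0
```

Request:
{"op": "step_arm", "data": {"rows": [[[0.2, 0, -0.0006, 0, 0], [0.2, 0, -0.0012, 0, 0], [0.2, 0, -0.0018, 0, 0], [0.2, 0, -0.0024, 0, 0], [0.2, 0, -0.003, 0, 0]]]}}

```text
t: 17.45
ee_pos: [0.6064, -0.0283, 0.0565]
tool_rot: [3.141, -0.0, -0.106]
wrist_force: [0.3, -2.5, 6.3]
width: 0.224
gripper_force: 59.0
```

Request:
{"op": "step_arm", "data": {"rows": [[[0.2, 0, -0.0006, 0, 0], [0.2, 0, -0.0012, 0, 0], [0.2, 0, -0.0018, 0, 0], [0.2, 0, -0.0024, 0, 0], [0.2, 0, -0.003, 0, 0]]]}}

```text
t: 17.95
ee_pos: [0.6067, -0.0253, 0.0565]
tool_rot: [3.141, -0.0, -0.106]
wrist_force: [-1.0, -2.1, 5.7]
width: 0.229
gripper_force: 59.0
```

Request:
{"op": "step_arm", "data": {"rows": [[[0.2, 0, -0.0006, 0, 0], [0.2, 0, -0.0012, 0, 0], [0.2, 0, -0.0018, 0, 0], [0.2, 0, -0.0024, 0, 0], [0.2, 0, -0.003, 0, 0]]]}}

```text
t: 18.45
ee_pos: [0.607, -0.0223, 0.0565]
tool_rot: [3.141, -0.0, -0.106]
wrist_force: [-0.4, -1.9, 5.9]
width: 0.223
gripper_force: 59.0
```

Request:
{"op": "step_arm", "data": {"rows": [[[0.2, 0, -0.0006, 0, 0], [0.2, 0, -0.0012, 0, 0], [0.2, 0, -0.0018, 0, 0], [0.2, 0, -0.0024, 0, 0], [0.2, 0, -0.003, 0, 0]]]}}

```text
t: 18.95
ee_pos: [0.6073, -0.0193, 0.0565]
tool_rot: [3.141, -0.0, -0.106]
wrist_force: [-0.8, -1.4, 6.4]
width: 0.228
gripper_force: 59.0
```

Request:
{"op": "step_arm", "data": {"rows": [[[0.2, 0, -0.0006, 0, 0], [0.2, 0, -0.0012, 0, 0], [0.2, 0, -0.0018, 0, 0], [0.2, 0, -0.0024, 0, 0], [0.2, 0, -0.003, 0, 0]]]}}

```text
t: 19.45
ee_pos: [0.6077, -0.0163, 0.0565]
tool_rot: [3.141, -0.0, -0.106]
wrist_force: [-0.2, -2.2, 5.7]
width: 0.224
gripper_force: 59.0
```

Request:
{"op": "step_arm", "data": {"rows": [[[0.2, 0, -0.0006, 0, 0], [0.2, 0, -0.0012, 0, 0], [0.2, 0, -0.0018, 0, 0], [0.2, 0, -0.0024, 0, 0], [0.2, 0, -0.003, 0, 0]]]}}

```text
t: 19.95
ee_pos: [0.608, -0.0133, 0.0565]
tool_rot: [3.141, -0.0, -0.106]
wrist_force: [-1.8, -2.0, 6.6]
width: 0.227
gripper_force: 59.0
```

Request:
{"op": "step_arm", "data": {"rows": [[[0.2, 0, -0.0006, 0, 0], [0.2, 0, -0.0012, 0, 0], [0.2, 0, -0.0018, 0, 0], [0.2, 0, -0.0024, 0, 0], [0.2, 0, -0.003, 0, 0]]]}}

```text
t: 20.45
ee_pos: [0.6083, -0.0104, 0.0565]
tool_rot: [3.141, -0.0, -0.106]
wrist_force: [-0.0, -2.0, 6.3]
width: 0.228
gripper_force: 59.0
```

Request:
{"op": "step_arm", "data": {"rows": [[[0.2, 0, -0.0006, 0, 0], [0.2, 0, -0.0012, 0, 0], [0.2, 0, -0.0018, 0, 0], [0.2, 0, -0.0024, 0, 0], [0.2, 0, -0.003, 0, 0]]]}}

```text
t: 20.95
ee_pos: [0.6086, -0.0074, 0.0565]
tool_rot: [3.141, -0.001, -0.106]
wrist_force: [0.1, -3.6, 6.0]
width: 0.222
gripper_force: 59.0
```

Request:
{"op": "step_arm", "data": {"rows": [[[0.2, 0, -0.0006, 0, 0], [0.2, 0, -0.0012, 0, 0], [0.2, 0, -0.0018, 0, 0], [0.2, 0, -0.0024, 0, 0], [0.2, 0, -0.003, 0, 0]]]}}

```text
t: 21.45
ee_pos: [0.6089, -0.0044, 0.0565]
tool_rot: [3.141, -0.0, -0.106]
wrist_force: [-0.3, -2.7, 5.7]
width: 0.224
gripper_force: 59.0
```

Request:
{"op": "step_arm", "data": {"rows": [[[0.2, 0, -0.0006, 0, 0], [0.2, 0, -0.0012, 0, 0], [0.2, 0, -0.0018, 0, 0], [0.2, 0, -0.0024, 0, 0], [0.2, 0, -0.003, 0, 0]]]}}

```text
t: 21.95
ee_pos: [0.6093, -0.0014, 0.0565]
tool_rot: [3.141, -0.001, -0.106]
wrist_force: [-0.0, -2.1, 5.2]
width: 0.23
gripper_force: 59.0
```

Request:
{"op": "step_arm", "data": {"rows": [[[0.2, 0, -0.0006, 0, 0], [0.2, 0, -0.0012, 0, 0], [0.2, 0, -0.0018, 0, 0], [0.2, 0, -0.0024, 0, 0], [0.2, 0, -0.003, 0, 0]]]}}

```text
t: 22.45
ee_pos: [0.6096, 0.0015, 0.0565]
tool_rot: [3.141, -0.001, -0.106]
wrist_force: [0.7, -1.5, 5.4]
width: 0.227
gripper_force: 59.0
```

Request:
{"op": "step_arm", "data": {"rows": [[[0.2, 0, -0.0006, 0, 0], [0.2, 0, -0.0012, 0, 0], [0.2, 0, -0.0018, 0, 0], [0.2, 0, -0.0024, 0, 0], [0.2, 0, -0.003, 0, 0]]]}}

```text
t: 22.95
ee_pos: [0.6099, 0.0045, 0.0565]
tool_rot: [3.141, -0.001, -0.106]
wrist_force: [-0.5, -2.7, 5.5]
width: 0.227
gripper_force: 59.0
```

Request:
{"op": "step_arm", "data": {"rows": [[[0.2, 0, -0.0006, 0, 0], [0.2, 0, -0.0012, 0, 0], [0.2, 0, -0.0018, 0, 0], [0.2, 0, -0.0024, 0, 0], [0.2, 0, -0.003, 0, 0]]]}}

```text
t: 23.45
ee_pos: [0.6102, 0.0075, 0.0565]
tool_rot: [3.141, -0.001, -0.106]
wrist_force: [0.2, -2.4, 6.3]
width: 0.224
gripper_force: 59.0
```

Request:
{"op": "step_arm", "data": {"rows": [[[0.2, 0, -0.0006, 0, 0], [0.2, 0, -0.0012, 0, 0], [0.2, 0, -0.0018, 0, 0], [0.2, 0, -0.0024, 0, 0], [0.2, 0, -0.003, 0, 0]]]}}

```text
t: 23.95
ee_pos: [0.6106, 0.0105, 0.0565]
tool_rot: [3.141, -0.001, -0.106]
wrist_force: [0.1, -1.4, 5.9]
width: 0.229
gripper_force: 59.0
```

Request:
{"op": "step_arm", "data": {"rows": [[[0.2, 0, -0.0006, 0, 0], [0.2, 0, -0.0012, 0, 0], [0.2, 0, -0.0018, 0, 0], [0.2, 0, -0.0024, 0, 0], [0.2, 0, -0.003, 0, 0]]]}}

```text
t: 24.45
ee_pos: [0.6109, 0.0135, 0.0565]
tool_rot: [3.141, -0.001, -0.106]
wrist_force: [-0.1, -2.3, 6.7]
width: 0.223
gripper_force: 59.0
```

Request:
{"op": "step_arm", "data": {"rows": [[[0.2, 0, -0.0006, 0, 0], [0.2, 0, -0.0012, 0, 0], [0.2, 0, -0.0018, 0, 0], [0.2, 0, -0.0024, 0, 0], [0.2, 0, -0.003, 0, 0]]]}}

```text
t: 24.95
ee_pos: [0.6112, 0.0164, 0.0565]
tool_rot: [3.141, -0.001, -0.106]
wrist_force: [0.1, -1.6, 5.8]
width: 0.222
gripper_force: 59.0
```

Request:
{"op": "step_arm", "data": {"rows": [[[0.2, 0, -0.0006, 0, 0], [0.2, 0, -0.0012, 0, 0], [0.2, 0, -0.0018, 0, 0], [0.2, 0, -0.0024, 0, 0], [0.2, 0, -0.003, 0, 0]]]}}

```text
t: 25.45
ee_pos: [0.6115, 0.0195, 0.0564]
tool_rot: [3.141, -0.001, -0.106]
wrist_force: [0.5, -2.1, 5.9]
width: 0.227
gripper_force: 59.0
```

Request:
{"op": "step_arm", "data": {"rows": [[[0.2, 0, -0.0006, 0, 0], [0.2, 0, -0.0012, 0, 0], [0.2, 0, -0.0018, 0, 0], [0.2, 0, -0.0024, 0, 0], [0.2, 0, -0.003, 0, 0]]]}}

```text
t: 25.95
ee_pos: [0.6118, 0.0225, 0.0565]
tool_rot: [3.142, -0.001, -0.106]
wrist_force: [0.2, -1.7, 5.5]
width: 0.23
gripper_force: 59.0
```

Request:
{"op": "step_arm", "data": {"rows": [[[0.2, 0, -0.0006, 0, 0], [0.2, 0, -0.0012, 0, 0], [0.2, 0, -0.0018, 0, 0], [0.2, 0, -0.0024, 0, 0], [0.2, 0, -0.003, 0, 0]]]}}

```text
t: 26.45
ee_pos: [0.6122, 0.0261, 0.0565]
tool_rot: [-3.141, -0.001, -0.106]
wrist_force: [1.3, 2.2, 6.8]
width: 0.228
gripper_force: 59.0
```

Request:
{"op": "step_arm", "data": {"rows": [[[0.2, 0, -0.0006, 0, 0], [0.2, 0, -0.0012, 0, 0], [0.2, 0, -0.0018, 0, 0], [0.2, 0, -0.0024, 0, 0], [0.2, 0, -0.003, 0, 0]]]}}

```text
t: 26.95
ee_pos: [0.6125, 0.0286, 0.0565]
tool_rot: [-3.142, -0.001, -0.106]
wrist_force: [0.1, -2.4, 5.1]
width: 0.229
gripper_force: 59.0
```

Request:
{"op": "step_arm", "data": {"rows": [[[0.2, 0, -0.0006, 0, 0], [0.2, 0, -0.0012, 0, 0], [0.2, 0, -0.0018, 0, 0], [0.2, 0, -0.0024, 0, 0], [0.2, 0, -0.003, 0, 0]]]}}

```text
t: 27.45
ee_pos: [0.6127, 0.0302, 0.0565]
tool_rot: [3.14, -0.001, -0.107]
wrist_force: [-0.4, -8.4, 4.7]
width: 0.223
gripper_force: 59.1
```

The notch is felt: the slide is pulled forward at y≈0.026, neutral at about 0.0285, and held back with 8 N at 0.030. I'll go back to the centre.

Request:
{"op": "step_arm", "data": {"rows": [[[0.2, 0, 0.001, 0, 0], [0.2, 0, 0.002, 0, 0], [0.2, 0, 0.003, 0, 0], [0.2, 0, 0.003, 0, 0], [0.2, 0, 0.003, 0, 0]]]}}

```text
t: 27.95
ee_pos: [0.6125, 0.0285, 0.0565]
tool_rot: [-3.141, -0.001, -0.106]
wrist_force: [0.1, -0.3, 5.7]
width: 0.229
gripper_force: 59.2
```

Request:
{"op": "step_arm", "data": {"rows": [[[0.2, 0, 0, 0, 0], [0.2, 0, 0, 0, 0], [0.2, 0, 0, 0, 0], [0.2, 0, 0, 0, 0], [0.2, 0, 0, 0, 0]]]}}

```text
t: 28.45
ee_pos: [0.6125, 0.0286, 0.0565]
tool_rot: [-3.141, -0.001, -0.106]
wrist_force: [0.3, -0.3, 4.8]
width: 0.229
gripper_force: 59.2
```

```bash
python3 - <<'E'
from h import *
F=[]
for _ in range(8):
    S=viewer.read_camera("scene"); s=observe(); F.append([s['wrist_force'][1],s['ee_pos'][1]])
print(np.mean(F,0),np.std(F,0),s['gripper_force'],s['t'])
a,k,c=blob(S,lambda h:(h[...,0]>95)&(h[...,0]<125)&(h[...,1]>80)&(h[...,2]>40),(300,240,380,300)); p=onz("scene",a,.0705)
print("chip",a,k,p,"chip minus TCP",p[:2]-s['ee_pos'][:2],"pad-grip nominal",[.0105,.0995])
cv2.imwrite("pics/c9.png",cv2.resize(S[200:320,260:420],(800,600),interpolation=2)[...,::-1])
E
```

```text
[-1.1312746   0.02855354] [1.56745118e-01 1.47521927e-05] 59.23920214176178 28.85
chip [352.87206823 267.97014925] 469 [0.62483323 0.12554413 0.0705    ] chip minus TCP [0.01237225 0.09698153] pad-grip nominal [0.0105, 0.0995]
```

View pics/c9.png

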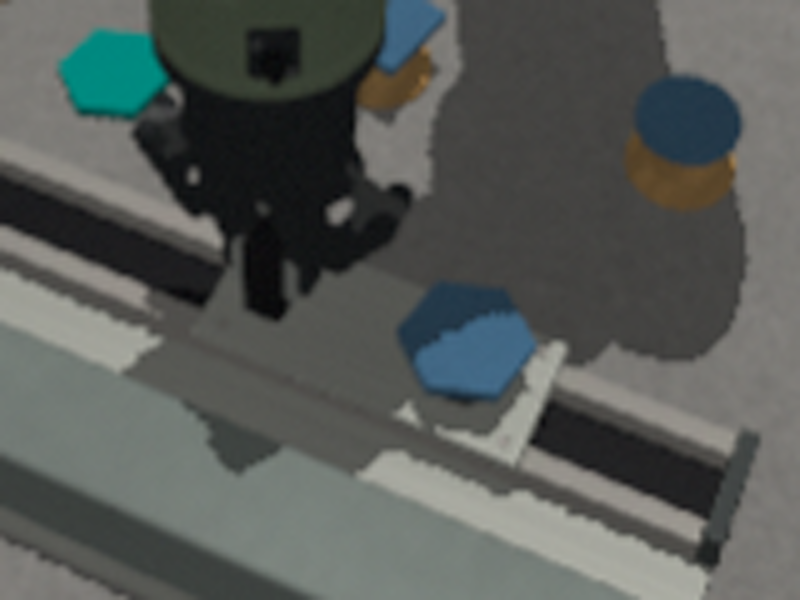

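The chip is flat and centred on the pad at crop (467,340), the gripper still holds the grip, and the residual force is only about 1 N, so the slide rests in the notch.

```bash
python3 -c "
from workcell import workorder
print(workorder.hand_in())"
```

```text
the job is handed in; nothing more can be done
None
```

The job is handed in at about 29 s: the hex chip lies flat and about 1–2 mm off centre on the pad, and the gripper still holds the grip with the slide resting in the notch (felt by force, about 1 N left); no verdict came back.

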